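# Latch the coin counter and hold its run dial at the third click

### The arm

A 7-joint arm with a two-finger parallel gripper is mounted at the origin on the work surface. World frame = base frame: x ahead of the robot, y to its left, z up, the work surface at z = 0. Lengths are in mm, angles in rad, forces in N, time in s.
With the tool pointing down it reaches from about 400 to 850 mm from the base axis. Payload 6.9 kg.
Tool frame: the origin (TCP) lies on the centre line of the jaws, within the pads' length; the fingertips stand 11 mm ahead of it and the grasp point (between the pads) lies 8 mm behind it (arm.nose_length is the x of the fingertips in the tool frame, in mm); x points along the fingers, z is the direction in which the jaws open and shut, and the axes are right-handed (so a half turn about x gives the same grasp; the last joint's range is limited). The gripper opens to 85 mm and grips with 20 to 120 N. Pads are 22 mm wide; open, the fingers measure 114 mm over their backs; the gripper's body (76 mm by 85 mm) begins 54 mm behind the grasp point. The pads swing forward as they close: fully open they stand 13 mm farther back than shut.
Start: joints at [-1.165, 0.507, -0.238, 1.5, 0.126, 1.149, -0.155], TCP at [184.6, 597.105, 242.275] pointing down, gripper open.
Joint ranges: [-3.08, 3.08], [-0.24, 2.05], [-1.43, 1.35], [0, 2.5], [-1.52, 4.66], [0.17, 1.96], [-2.89, 2.89]. Speed limits (rad/s): [2.39, 2.39, 3.14, 3.14, 3.14, 3.14, 3.14].

### API

Orientations are given as a rotation vector (axis times angle).
In Python, from plant import arm, open_gripper, gripper_close, kinematics, eyes, job gives the robot as it stands. The module is installed in compiled form; this text tells all that it offers. Calls block until the motion is done:
- arm.goto(position, orientation): joint-space move of the TCP to a pose.
- arm.move_straight(position, attitude=None, speed=150, max_force=None): straight line of the TCP; attitude=None keeps the orientation; speed is the mean speed in mm/s. With max_force (N) it stops when the force on the tool has changed by that much, and returns True; else False.
- arm.move_joints(angles): joint-space move.
- open_gripper() and gripper_close(strength=None): open the fingers fully, or close them until they stop; strength is the grip in N (None keeps the last).
- arm.dwell(seconds).
- kinematics.inverse_kinematics(position, orientation): joint angles nearest the present ones, or None.
- arm.get_state(): the state.
- eyes.grab_frame(name): name is "scene" or "top" or "wrist"; returns a dict with "img" (384x512x3 uint8, red, green, blue), "K" (3x3 intrinsics, pixels), "R" (3x3) and "t" (3): a world point X has camera coordinates R X + t. Camera axes: x right, y down, z forward; pixel columns grow to the right and rows downward; lengths in mm; the calibration is good to about 2 mm. A picture is of the moment at which its call begins. There is no depth.
A pose or a line that the arm cannot do raises arm.MotionError and nothing moves.
- job.finish_job(): hands the job in, once; it reports no verdict.
Trained networks look in the newest picture that a camera, given by its name, has taken for a name from the list of things; names that differ only in an ending like _2 or _b are one class to them, and where a whole thing is asked for, a point or a joint stands for the part that bears it (a point fixed in the world has none). Each returns a list of dicts, best first, with "p" (0 to 1); they miss things now and then, are a little off and sometimes report something else, mostly with a low value. They report only what shows in the picture. A call takes as long as a camera call.
- eyes.search_frame(label, camera): "extent" ([left, top, right, bottom] in pixels, round what is visible of it).
The state is a dict: "clock": time; "qpos": joint angles; "qvel": joint speeds; "effort": joint torques, N m; "tcp_pos": TCP position; "orientation": TCP orientation; "force": force on the tool from outside, world axes, zero at the start; "moment": the same for the moment, N m; "width": finger opening in mm.
Only numpy, scipy, OpenCV 4.12 (cv2) and the standard library are available. Lean on these libraries where they do the work, as an engineer would, in place of code of your own. Each camera call takes 0.05 s, during which the arm holds its last target.

### The job

The lid of the coin counter on the shop counter is shut but not latched: swing its steel hasp (blue tab) all the way down over the staple so that it lies flat. Then turn the black spring-return dial clockwise, past its first two clicks to the third, so that its white pointer is at the orange mark and not beyond, and finish while still holding it there with the gripper, since it springs back when let go. Leave the tin, the bottle and the jar where they stand.

Things in the scene. Friction and masses are not known exactly. Their poses are not given: they have to be found in the camera images.
- counter: coin counter, light grey box fixed to the table, 300 (x) x 340 (y) x 110 mm high; origin centre of underside, front faces its own -x. Deck flat at 110 mm. Clear lid over the coin hopper (rear left, x +22 to +148, y -15 to +167 mm, top 120 mm) is shut and never moves. Dark display 55 x 95 mm rear right, top 120 mm. Hasp on the left (y +80 mm), dial front right (x -55, y -85 mm).
- latch (a joint): angle of the steel hasp about its hinge (along the counter's y axis): 0 = closed, at its lower stop, flat and pointing to the counter's -x (front), staple through its slot; grows as it lifts; 1.57 = straight up; stop at 1.9. Starts between 0.9 and 1.6. Stiff hinge: stays where left, takes 1 to 2 N at the tab to move.
- latch_hinge (a point): centre of the hasp's hinge line, fixed at (31, 80, 125) mm in the counter's frame. Hasp: flat strip 30 mm wide, 4 mm thick (centred on the hinge line), reaching 102 mm from the hinge, slot 30 to 54 mm from it. The fixed staple, a hoop of 5 mm bar 17 mm wide in y, stands 42 mm from the hinge and ends 7.5 mm above the closed hasp's top face.
- latch_tab (a point): middle of the solid tab at the hasp's free end (54 to 102 mm from the hinge, blue patch): 78 mm from the hinge, on the face that is on top when closed. Pushing this face closes the hasp. Closed, the tab has 13 mm free below it to the deck; the small catch plate under the slot reaches 62 mm from the hinge.
- dial (a joint): angle of the dial about its vertical axis: 0 = at rest, grows clockwise seen from above; clicks at 0.4 (first), 0.8 (second) and 1.2 (third, orange mark), hard stop at 1.5. A return spring (0.06 N m at rest, 0.12 N m at the third click, plus or minus 0.03 N m around each click) takes it back to 0 from anywhere when let go.
- dial_bar: the dial's grip: upright black bar 44 x 14 mm on a round 52 mm disc. Origin on the turning axis, 114 mm above the counter's underside; own x along the bar, z up. The bar spans 6 to 38 mm above the origin: grip it across its 14 mm, 25 mm above the origin. Its -x end has the white pointer line; at rest it points to the counter's front (-x); clockwise carries it towards the counter's left (+y).
- dial_face (a point): centre of the flat dark dial face, 104 mm across, on the turning axis, 113 mm above the counter's underside. Marks near its rim show where the pointer stands: grey at rest, thin white at clicks 1 and 2, large orange at click 3 (0.4 rad apart).
- tin: red-labelled food tin, 74 mm across, 105 mm high, standing beside the counter; origin under its centre. Leave alone.
- drink: amber drink bottle, 64 mm across, 190 mm high, orange label; origin under its centre. Leave alone.
- jar: glass jar with yellow cap, 68 mm across, 100 mm high; origin under its centre. Leave alone.

How it is judged (in metres and radians):
On the way, in this order (a step that is already met when the one before it is completed fails the run):
1. the hasp is swung closed and lies flat over the staple (value of joint latch below 0.06 rad), for 0.2 s.
2. with the hasp closed, the gripper has the dial at its third click (value of joint latch below 0.06 rad and value of joint dial between 1.06 and 1.34 rad and contact force between the fingers and dial_bar above 0.8 N), for 0.5 s.
At the end, for the whole second after the job is handed in: the hasp is within 0.06 rad of fully closed, and the gripper's fingers still hold the dial (at least 0.8 N on its bar) at rest at the third click, 1.2 rad within 0.14 rad, through the last second (all of step 2 and velocity of joint dial between -0.2 and 0.2 rad/s); the arm keeps its last pose, push and grip.
It fails at once if the red tin is pushed away or tipped (distance of tin from where it was at the start of the episode above 0.03 m or angle between tin's own z axis and vertical above 0.35 rad).
It fails at once if the amber bottle is pushed away or tipped (distance of drink from where it was at the start of the episode above 0.03 m or angle between drink's own z axis and vertical above 0.35 rad).
It fails at once if the jar is pushed away or tipped (distance of jar from where it was at the start of the episode above 0.03 m or angle between jar's own z axis and vertical above 0.35 rad).
It also fails if it takes over 48 s, if anything falls off the work surface, if the arm or the gripper's body presses on something with over 40 N, if the wrist force passes 120 N, or if a joint passes its speed limit or range.

## Working session

There is one attempt and no reset: what is moved stays moved. The work goes in short steps, each a Python script; the robot and the scene stay as the last script left them, time stands still between calls to the robot, and variables do not carry over. Pictures are saved under pics/ and viewed, and the job is handed in when it is done.

```bash
mkdir -p pics; python3 - <<'E'
from plant import arm, eyes
import cv2,numpy as np
for c in ["scene","top","wrist"]:
    f=eyes.grab_frame(c); cv2.imwrite(f"pics/{c}0.png",f["img"][:,:,::-1])
    print(c,np.round(f["K"],1).tolist(),np.round(f["R"],4).tolist(),np.round(f["t"],1).tolist())
    for n in ["counter","latch","latch_tab","dial_bar","dial_face","tin","drink","jar"]:
        print(n,[(np.round(d["extent"]).tolist(),round(d["p"],2)) for d in eyes.search_frame(n,c)[:2]])
s=arm.get_state();print(s)
E
```

```text
scene [[383.5, 0.0, 259.1], [0.0, 383.5, 184.9], [0.0, 0.0, 1.0]] [[0.6659, 0.746, 0.0096], [0.5409, -0.4738, -0.695], [-0.5139, 0.468, -0.719]] [-412.8, -196.9, 1430.0]
counter [([191.0, 128.0, 336.0, 251.0], 0.77), ([217.0, 154.0, 236.0, 173.0], 0.72)]
latch [([277.0, 129.0, 293.0, 171.0], 0.86), ([192.0, 127.0, 337.0, 253.0], 0.64)]
latch_tab [([282.0, 134.0, 295.0, 168.0], 0.91)]
dial_bar [([216.0, 155.0, 234.0, 172.0], 0.65)]
dial_face [([192.0, 130.0, 338.0, 253.0], 0.7), ([216.0, 155.0, 236.0, 173.0], 0.55)]
tin [([166.0, 194.0, 197.0, 238.0], 0.88)]
drink [([334.0, 132.0, 360.0, 191.0], 0.81)]
jar [([308.0, 125.0, 326.0, 158.0], 0.83)]
top [[357.5, 0.0, 251.7], [0.0, 357.5, 196.1], [0.0, 0.0, 1.0]] [[-0.0023, -0.9998, -0.0176], [-0.9834, 0.0054, -0.1814], [0.1814, 0.0169, -0.9833]] [67.4, 550.0, 877.4]
counter [([155.0, 135.0, 321.0, 289.0], 0.95), ([127.0, 139.0, 164.0, 177.0], 0.38)]
latch [([197.0, 178.0, 220.0, 200.0], 0.56), ([119.0, 141.0, 165.0, 178.0], 0.17)]
latch_tab [([194.0, 184.0, 217.0, 202.0], 0.79)]
dial_bar [([260.0, 228.0, 278.0, 251.0], 0.96)]
dial_face [([
[... 402 characters left out ...]

drink []
jar []
{'clock': 1.35, 'qpos': array([-1.16548652,  0.50752653, -0.2376053 ,  1.50022791,  0.12571191,
        1.14886963, -0.15478864]), 'qvel': array([ 4.05925729e-05, -7.04409553e-04, -1.73679312e-03, -6.72336901e-04,
       -1.45255262e-03,  1.74421675e-03, -1.65829733e-03]), 'effort': array([ 3.34588467e-04, -6.20351529e+01, -2.18476228e+00, -2.49951249e+01,
        1.39120428e-02,  2.48970638e-03,  6.98398438e-06]), 'tcp_pos': array([184.60637864, 597.09996635, 242.24901643]), 'orientation': array([-0.98558979,  1.33628848,  0.98554739]), 'force': array([0.66636623, 0.11030162, 0.19899494]), 'moment': array([-0.04990903,  0.02953398, -0.00907322]), 'width': 85.29487536883045}
```

View pics.

View pics/scene0.png

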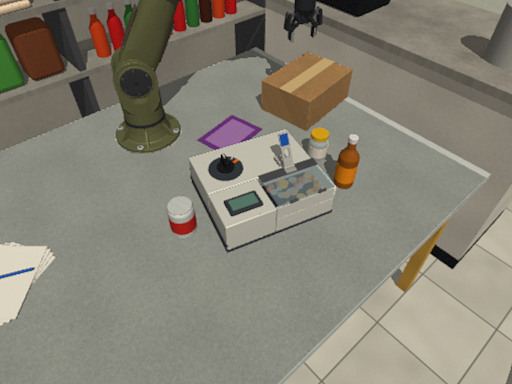

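```bash
python3 -c "
import cv2
a=cv2.imread('pics/top0.png')[120:300,100:370]
cv2.imwrite('pics/top0z.png',cv2.resize(a,None,fx=2.9,fy=2.9,interpolation=cv2.INTER_CUBIC))
a=cv2.imread('pics/scene0.png')[110:270,150:370]
cv2.imwrite('pics/scene0z.png',cv2.resize(a,None,fx=3.5,fy=3.5,interpolation=cv2.INTER_CUBIC))"
```

```text
(no output)
```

View pics/top0z.png

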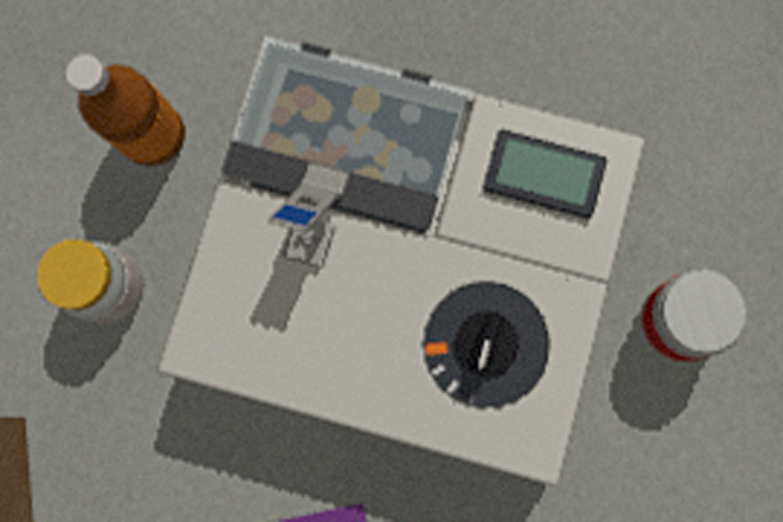

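View pics/scene0z.png

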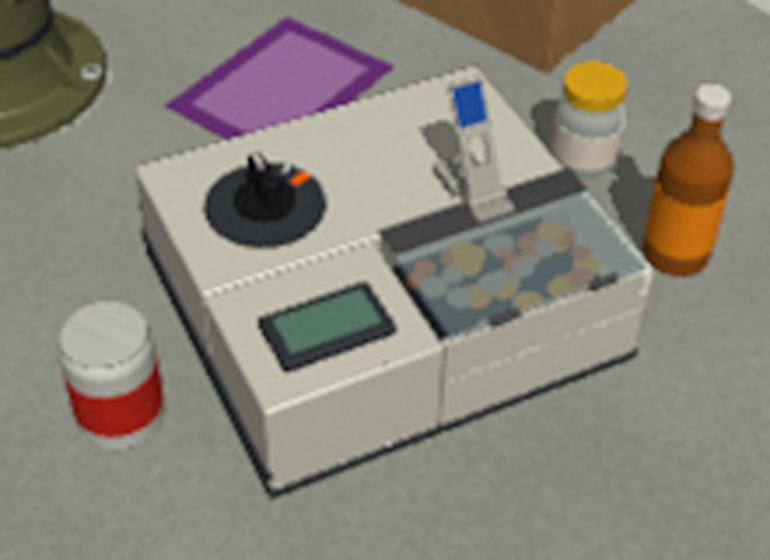

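```bash
cat > h.py <<'E'
import numpy as np
from scipy.optimize import least_squares
C={"scene":(np.array([[383.5,0,259.1],[0,383.5,184.9],[0,0,1]]),np.array([[0.6659,0.746,0.0096],[0.5409,-0.4738,-0.695],[-0.5139,0.468,-0.719]]),np.array([-412.8,-196.9,1430.0])),
"top":(np.array([[357.5,0,251.7],[0,357.5,196.1],[0,0,1]]),np.array([[-0.0023,-0.9998,-0.0176],[-0.9834,0.0054,-0.1814],[0.1814,0.0169,-0.9833]]),np.array([67.4,550.0,877.4]))}
def proj(c,X):
    K,R,t=C[c]; p=K@(R@X+t); return p[:2]/p[2]
def c2w(p,X):
    c,s=np.cos(p[2]),np.sin(p[2]); return np.array([p[0]+c*X[0]-s*X[1],p[1]+s*X[0]+c*X[1],X[2]])
E
cat > fit.py <<'E'
from h import *
FL,FR,RR=(-150,170,110),(-150,-170,110),(150,-170,110)
obs=[("top",FL,(155.2,248.3)),("top",FR,(291.7,286.6)),("top",RR,(321.7,167.2)),("top",(-55,-85,113),(267.9,239)),
("scene",FL,(285.7,129.4)),("scene",FR,(189.4,158.6)),("scene",RR,(226.6,227.1)),("scene",(-55,-85,113),(226,168.6))]
def tab(th): return (31-78*np.cos(th)+2*np.sin(th),80,125+78*np.sin(th)+2*np.cos(th))
to=[("top",(201.7,193.8)),("scene",(284,139.7))]
f=lambda p,o=obs:np.concatenate([proj(c,c2w(p,X))-u for c,X,u in o])
for cs in (("top",),("scene",),("top","scene")):
    o=[q for q in obs if q[0] in cs]
    r=least_squares(f,[600,0,0.3],args=(o,),loss="soft_l1"); print(cs,r.x); print(np.round(f(r.x,o).reshape(-1,2),1).tolist())
g=lambda q:np.concatenate([proj(c,c2w(r.x,tab(q[0])))-u for c,u in to])
s=least_squares(g,[1.2]);print("hasp",s.x,s.fun)
p=r.x
for n,X in dict(hinge=(31,80,125),tabc=(-47,80,127),dial=(-55,-85,139)).items(): print(n,c2w(p,X).round(1))
E
python3 fit.py
```

```text
('top',) [ 5.13021835e+02  9.40464813e+01 -2.71691817e-01]
[[-1.8, 0.2], [0.7, 1.3], [0.8, -0.5], [-0.4, -0.8]]
('scene',) [ 5.18183790e+02  9.39484817e+01 -2.72521371e-01]
[[0.5, -1.0], [-1.0, -0.6], [0.0, 1.7], [0.3, -0.2]]
('top', 'scene') [ 5.14539774e+02  9.48469815e+01 -2.69786754e-01]
[[-2.0, -0.3], [0.5, 0.5], [0.4, -1.3], [-0.6, -1.5], [-0.3, -1.6], [-1.5, -1.2], [-0.3, 0.8], [-0.3, -1.0]]
hasp [1.04509159] [-0.40734256  0.00507476 -0.03295741  0.87330075]
hinge [565.7 163.7 125. ]
tabc [490.6 184.5 127. ]
dial [438.9  27.6 139. ]
```

```bash
cat >> h.py <<'E'
from scipy.spatial.transform import Rotation as Ro
P0=np.array([514.5,94.8,-0.2698])
def ori(yaw,sgn=1):
    # tool x down, tool z along counter y (rotated)
    z=sgn*np.array([-np.sin(yaw),np.cos(yaw),0]); x=np.array([0,0,-1.]); y=np.cross(z,x)
    return Ro.from_matrix(np.c_[x,y,z]).as_rotvec()
E
python3 - <<'E'
from h import *
from plant import arm, kinematics
print(Ro.from_rotvec(arm.get_state()["orientation"]).as_matrix().round(2))
for s in (1,-1):
  for X,d in (((-40,0,330),0),((-5,80,215),0),((-43,80,138),0),((-55,-85,250),0),((-55,-85,134),0),((-55,-85,134),-.6),((-55,-85,134),-1.2)):
    q=kinematics.inverse_kinematics(c2w(P0,X),ori(P0[2]+d,s)); print(s,X,d,None if q is None else np.round(q,2))
E
```

```text
[[-0.   -0.96  0.3 ]
 [-0.    0.3   0.96]
 [-1.    0.   -0.  ]]
1 (-40, 0, 330) 0 [-0.33  0.22  0.08  1.69 -0.02  1.22  1.05]
1 (-5, 80, 215) 0 [-0.3   0.42 -0.09  1.72  0.04  1.    0.9 ]
1 (-43, 80, 138) 0 [-0.32  0.47 -0.12  1.9   0.08  0.78  0.82]
1 (-55, -85, 250) 0 [-0.22  0.21  0.12  1.95 -0.03  0.98  1.22]
1 (-55, -85, 134) 0 [-0.11  0.36 -0.01  2.12  0.01  0.66  1.18]
1 (-55, -85, 134) -0.6 [-0.2   0.37  0.11  2.12 -0.06  0.66  0.65]
1 (-55, -85, 134) -1.2 [-0.29  0.37  0.23  2.12 -0.13  0.66  0.13]
-1 (-40, 0, 330) 0 [-0.72  0.26  0.6   1.7  -0.15  1.23 -1.92]
-1 (-5, 80, 215) 0 [-0.74  0.48  0.59  1.73 -0.31  1.03 -1.88]
-1 (-43, 80, 138) 0 [-0.77  0.53  0.56  1.91 -0.37  0.81 -1.85]
-1 (-55, -85, 250) 0 [-0.66  0.26  0.69  1.95 -0.2   1.   -1.72]
-1 (-55, -85, 134) 0 [-0.61  0.44  0.69  2.13 -0.43  0.71 -1.47]
-1 (-55, -85, 134) -0.6 [-0.84  0.62  1.15  2.13 -0.76  0.89 -1.68]
-1 (-55, -85, 134) -1.2 [ 0.24  0.39 -0.5   2.12  0.29  0.7   2.8 ]
```

Sign +1 works. Move over the counter, close the gripper, look with the wrist camera.

```bash
python3 - <<'E'
from h import *
from plant import arm, eyes, gripper_close
import cv2
arm.goto(c2w(P0,(-40,0,340)),ori(P0[2])); gripper_close(40)
f=eyes.grab_frame("wrist"); cv2.imwrite("pics/w1.png",f["img"][:,:,::-1]); np.savez("w1.npz",**{k:f[k] for k in "KRt"})
for n in ["latch_tab","dial_bar","dial_face","counter"]:
    print(n,[(np.round(d["extent"]).tolist(),round(d["p"],2)) for d in eyes.search_frame(n,"wrist")[:2]])
K,R,t=f["K"],f["R"],f["t"]
for X in ((31,80,125),(-55,-85,113),(-150,170,110),(-150,-170,110),(-11,80,134)):
    p=K@(R@c2w(P0,X)+t); print(X,(p[:2]/p[2]).round(1))
s=arm.get_state();print(s["clock"],s["tcp_pos"],s["width"],s["force"])
E
```

```text
latch_tab [([309.0, 212.0, 370.0, 231.0], 0.86)]
dial_bar [([147.0, 123.0, 197.0, 174.0], 0.94)]
dial_face [([82.0, 48.0, 427.0, 313.0], 0.78), ([5.0, 160.0, 98.0, 235.0], 0.43)]
counter [([80.0, 49.0, 426.0, 313.0], 0.78)]
(31, 80, 125) [328.2 227. ]
(-55, -85, 113) [174.6 147.3]
(-150, 170, 110) [430.1  49.8]
(-150, -170, 110) [80.7 49.9]
(-11, 80, 134) [332.7 193.2]
4.45 [475.9613654  105.43562136 339.9985245 ] -0.0583908577122345 [ 0.4861487  0.1399476 -0.2391684]
```

View pics/w1.png

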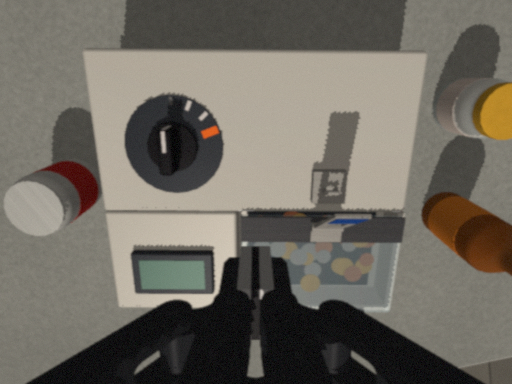

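```bash
cat > fit2.py <<'E'
from h import *
import cv2
d=np.load("w1.npz");C["wrist"]=(d["K"],d["R"],d["t"])
def disc(path,c,r):
    a=cv2.imread(path).astype(int); m=(a.max(2)<95).astype(np.uint8); 
    yy,xx=np.mgrid[:a.shape[0],:a.shape[1]]; m[(xx-c[0])**2+(yy-c[1])**2>r*r]=0
    m=cv2.morphologyEx(m,cv2.MORPH_CLOSE,np.ones((5,5)))
    k=max(cv2.findContours(m,0,1)[0],key=cv2.contourArea); h=cv2.convexHull(k)
    return cv2.fitEllipse(h)
for n,p,c,r in (("top","pics/top0.png",(268,239),26),("wrist","pics/w1.png",(174,143),56)):
    e=disc(p,c,r); print(n,np.round(e[0],1),np.round(e[1],1))
    if n=="top": dt=e[0]
    else: dw=e[0]
obs=[("top",(-1,1,110),(155.2,248.3)),("top",(-1,-1,110),(291.7,286.6)),("top",(1,-1,110),(321.7,167.2)),("top",0,dt),
("scene",(-1,1,110),(285.7,129.4)),("scene",(-1,-1,110),(189.4,158.6)),("scene",(1,-1,110),(226.6,227.1)),("scene",0,(226,168.6)),
("wrist",(-1,1,110),(424,51)),("wrist",(-1,-1,110),(85,51)),("wrist",0,dw)]
W=dict(top=2.,scene=3.7,wrist=1.)
def f(p,o):
    out=[]
    for c,X,u in o:
        X=(-55,-85,113) if X==0 else (X[0]*(150-p[3]),X[1]*(170-p[3]),X[2])
        out.append((proj(c,c2w(p,X))-u)*W[c])
    return np.concatenate(out)
for cs in (("top",),("scene",),("wrist",),("top","scene","wrist")):
    o=[q for q in obs if q[0] in cs]
    r=least_squares(f,[514,94,-.27,2],args=(o,),loss="soft_l1"); print(cs,r.x.round(3),"dial",c2w(r.x,(-55,-85,0))[:2].round(1),"hinge",c2w(r.x,(31,80,0))[:2].round(1)); print(f(r.x,o).round(1).tolist())
E
python3 fit2.py
```

```text
top [267.3 238.6] [42.9 43.4]
wrist [173.5 142.7] [ 94.3 101.1]
('top',) [ 5.12377e+02  9.37380e+01 -2.70000e-01  2.46200e+00] dial [436.7  26.5] hinge [563.6 162.6]
[-0.6, -0.3, 0.4, 0.2, -0.7, 0.5, 0.8, -0.4]
('scene',) [ 5.17854e+02  9.26390e+01 -2.76000e-01  3.51300e+00] dial [441.8  25.8] hinge [569.5 161.2]
[-0.4, 0.3, 0.7, -1.0, 0.2, 1.4, -0.5, -0.6]
('wrist',) [ 5.10156e+02  9.50060e+01 -2.71000e-01  5.13100e+00] dial [434.4  27.8] hinge [561.4 163.8]
[-0.2, -0.1, 0.2, -0.3, -0.0, 0.4]
('top', 'scene', 'wrist') [ 5.13862e+02  9.42660e+01 -2.70000e-01  2.78000e+00] dial [438.2  27. ] hinge [565.1 163.1]
[-0.7, -1.8, -0.3, -1.4, -1.4, -0.4, 0.3, -1.6, -3.2, -3.5, -2.1, -3.7, -0.6, -1.6, -2.1, -3.7, 2.3, 1.4, -1.7, 1.3, 0.5, 4.0]
```

```bash
echo 'P=np.array([512.0,94.3,-0.27])' >> h.py; python3 - <<'E'
from h import *
from plant import arm, eyes
import cv2
O=ori(P[2])
def pt(th,r=82,h=11): return (31-r*np.cos(th)+2*np.sin(th)+h,80,125+r*np.sin(th)+2*np.cos(th)+11)
a=pt(1.35)
arm.goto(c2w(P,(a[0],a[1],a[2]+60)),O)
arm.move_straight(c2w(P,a),speed=150)
f0=arm.get_state()["force"]
for th in np.arange(1.2,0.02,-0.15):
    s=arm.move_straight(c2w(P,pt(th)),speed=80,max_force=30)
    g=arm.get_state();print(round(th,2),s,g["force"].round(1),g["tcp_pos"].round(1))
    if s:break
else:
    e=pt(0); s=arm.move_straight(c2w(P,(e[0],e[1],e[2]-5)),speed=30,max_force=18)
    g=arm.get_state();print("end",s,g["force"].round(1),g["tcp_pos"].round(1),e[2]); arm.dwell(0.3)
f=eyes.grab_frame("scene"); cv2.imwrite("pics/s2.png",cv2.resize(f["img"][110:270,150:370,::-1],None,fx=3.5,fy=3.5,interpolation=2))
print(g["clock"])
E
```

```text
1.2 False [ 0.3 -0.8  0.1] [547.1 167.9 214.3]
1.05 False [ 0.4 -0.8 -0.7] [536.1 170.7 208.3]
0.9 False [ 0.1 -0.3  0.2] [526.1 173.4 201.4]
0.75 False [0.7 0.3 0.4] [517.2 175.8 193.3]
0.6 False [-0.4 -0.3 -0. ] [509.5 177.9 183.9]
0.45 False [ 0.3 -0.5 -0.1] [503.3 179.6 173.4]
0.3 False [ 0.  -0.   0.5] [498.7 180.9 162. ]
0.15 False [ 0.  -0.2  0.2] [495.8 181.6 150.1]
end True [-2.9 -1.3 11.7] [495.5 182.1 137.8] 138.0
8.4333
```

View pics/s2.png

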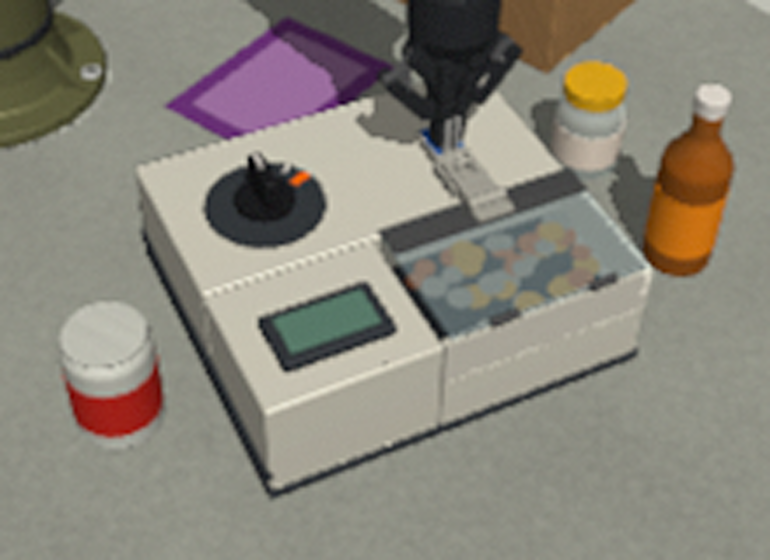

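The picture shows the hasp lying down with the fingertips on the blue tab, near (445,140). Tip height is 126.8 mm against an expected 127 mm, so it is closed. Next, lift and move to the dial.

```bash
python3 - <<'E'
from h import *
from plant import arm, eyes, open_gripper
import cv2
O=ori(P[2])
p=arm.get_state()["tcp_pos"]
arm.move_straight(p+[0,0,90],speed=200)
arm.goto(c2w(P,(-55,-85,230)),O); open_gripper()
f=eyes.grab_frame("wrist"); cv2.imwrite("pics/w3.png",f["img"][:,:,::-1]); np.savez("w3.npz",**{k:f[k] for k in "KRt"})
print([(np.round(d["extent"]).tolist(),round(d["p"],2)) for d in eyes.search_frame("dial_bar","wrist")[:2]])
f2=eyes.grab_frame("top"); cv2.imwrite("pics/t3.png",cv2.resize(f2["img"][120:300,100:370,::-1],None,fx=2.9,fy=2.9,interpolation=2))
K,R,t=f["K"],f["R"],f["t"]
for X in ((-55,-85,113),(-55,-85,152),(-77,-85,152),(-47,80,127)):
    q=K@(R@c2w(P,X)+t); print(X,(q[:2]/q[2]).round(1))
s=arm.get_state();print(s["clock"],s["width"],s["tcp_pos"])
E
```

```text
[([223.0, 163.0, 288.0, 242.0], 0.98)]
(-55, -85, 113) [255.5 193.6]
(-55, -85, 152) [255.6 212.3]
(-77, -85, 152) [255.6 180. ]
(-47, 80, 127) [481.1 210. ]
11.025 85.75343042388995 [436.32436025  27.00893018 230.032117  ]
```

View pics/w3.png

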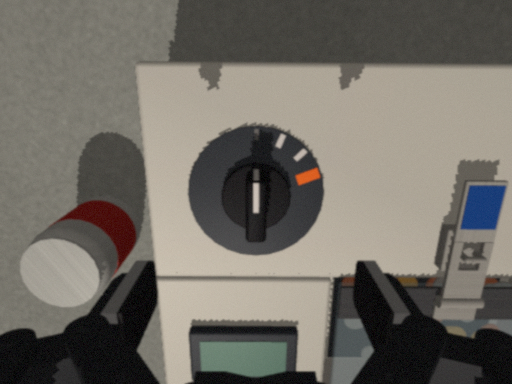

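View pics/t3.png

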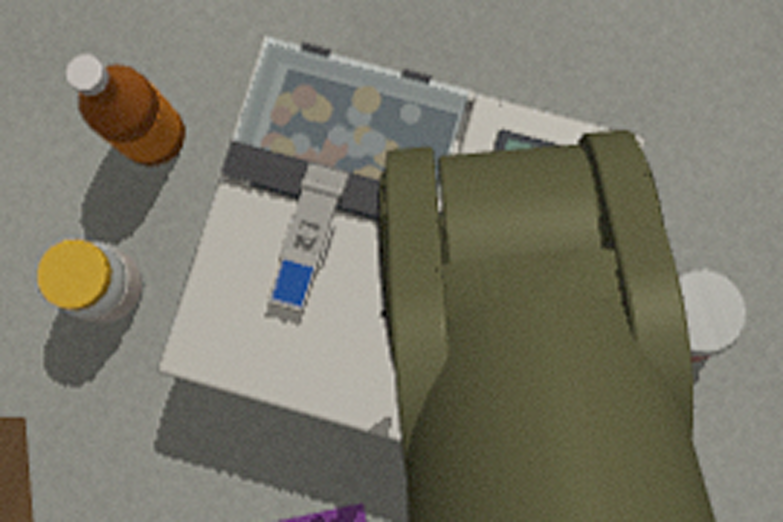

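The bar and its pointer are at (256,206), in line with the prediction sideways; the disc sits about 3 mm further forward. The hasp is flat in both views. Descend, grip, and turn.

```bash
python3 - <<'E'
from h import *
from plant import arm, eyes, gripper_close
import cv2
c=np.array([-56.5,-85,134])
arm.move_straight(c2w(P,c),ori(P[2]),speed=120,max_force=15)
print(arm.get_state()["tcp_pos"]); gripper_close(40)
g=arm.get_state();print(g["width"],g["force"].round(1),g["moment"].round(2))
for a in np.arange(0.2,1.21,0.2):
    arm.move_straight(c2w(P,c),ori(P[2]-a),speed=100) if False else arm.goto(c2w(P,c),ori(P[2]-a))
    g=arm.get_state();print(round(a,1),g["clock"],round(g["width"],1),g["force"].round(1),g["moment"].round(2),g["tcp_pos"].round(1))
f=eyes.grab_frame("wrist"); cv2.imwrite("pics/w4.png",f["img"][:,:,::-1]); np.savez("w4.npz",**{k:f[k] for k in "KRt"})
for n in("top","scene"):
    f=eyes.grab_frame(n); cv2.imwrite(f"pics/{n}4.png",cv2.resize(f["img"][110:290,140:340,::-1],None,fx=3.3,fy=3.3,interpolation=2))
E
```

```text
[435.26724185  27.43337275 134.45311112]
13.183737208452033 [-0.7  1.8  4.4] [ 0.35  0.26 -0.21]
0.2 12.9083 13.2 [0.1 4.2 3.9] [0.94 0.11 0.07] [435.2  28.3 134.2]
0.4 13.1833 13.2 [0.8 6.6 4.8] [ 1.28 -0.06  0.07] [435.5  28.7 134.3]
0.6 13.4583 13.4 [2.3 6.7 2.3] [ 1.57 -0.32  0.13] [435.9  29.2 134.3]
0.8 13.7333 13.3 [3.5 9.  2. ] [ 1.87 -0.62  0.1 ] [436.4  29.5 134.3]
1.0 14.0083 13.5 [ 4.7  9.4 -0.1] [ 2.   -0.94  0.13] [436.8  29.7 134.3]
1.2 14.2833 13.1 [ 6.9  9.1 -2. ] [ 2.14 -1.29  0.19] [437.4  29.8 134.3]
```

View pics/w4.png

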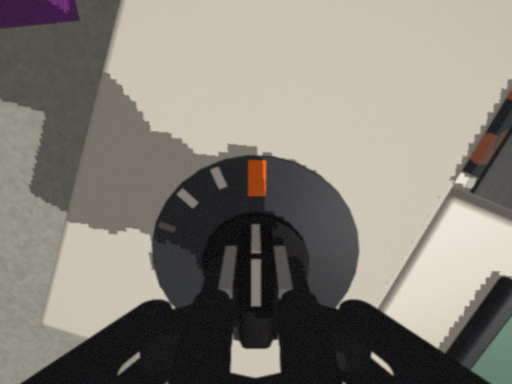

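View pics/scene4.png

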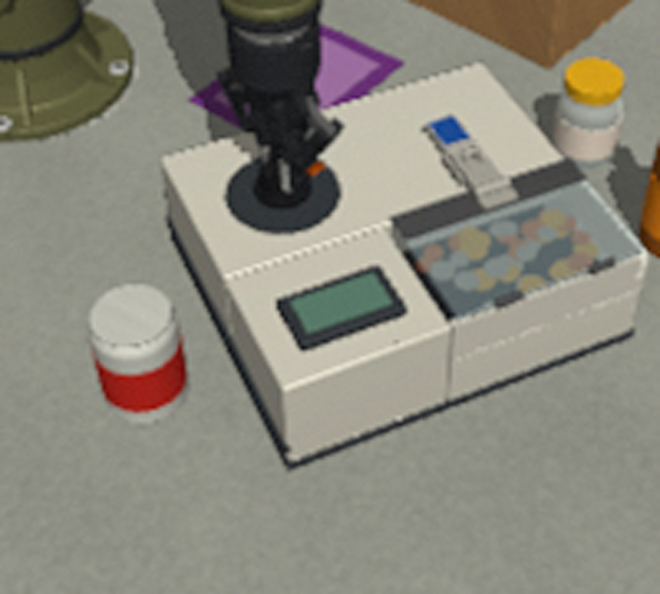

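```bash
python3 - <<'E'
from h import *
from plant import arm, eyes, gripper_close
import cv2
arm.dwell(1.0)
g=arm.get_state(); z=Ro.from_rotvec(g["orientation"]).as_matrix()[:,2]
print("turn",P[2]-np.arctan2(-z[0],z[1]),g["clock"],g["width"],g["force"].round(1),g["moment"].round(2),abs(g["qvel"]).max())
f=eyes.grab_frame("wrist"); cv2.imwrite("pics/w5.png",f["img"][140:360,140:380,::-1].repeat(2,0).repeat(2,1))
E
```

```text
turn 1.1912531605098833 15.4333 13.400008798265599 [ 7.6  9.4 -1.9] [ 2.16 -1.29  0.13] 0.0016280534280277985
```

View pics/w5.png

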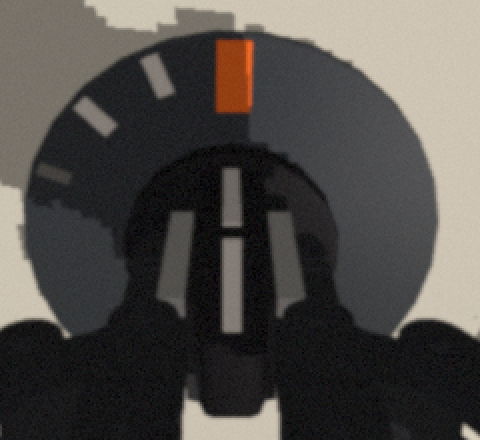

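The pointer line (column 232) lines up with the orange mark (columns 216–252) and holds steady. The tool has turned 1.19 rad and the grip width is 13.4 mm. I'm handing the job in.

```bash
python3 -c "
from plant import job
print(job.finish_job())"
```

```text
the job is handed in; nothing more can be done
None
```

I closed the hasp, then gripped the dial, turned it clockwise to the third click and handed the job in while still holding it there. No verdict was reported.

- **Hasp:** I swung it down with the closed fingertips until it met its lower stop. The fingertips ended at 126.8 mm, against 127 mm expected for a fully closed hasp. Later top, wrist and scene pictures show it lying flat over the staple.
- **Dial:** After holding for a second, the tool had turned 1.19 rad and the joints were still. The white pointer lined up with the middle of the orange mark in the wrist picture. The grip was set to 40 N on the bar, at 13.4 mm opening.
- **Tin, bottle and jar:** The arm stayed clear of all three, and they looked unmoved in the pictures that showed them. The last scene picture caught only the edge of the bottle.
- **Disagreements:** The three cameras placed the counter up to 8 mm apart along its depth, so I used a value between them. That left a sideways force of about 12 N on the tool while holding the dial, which stayed steady.

The clock stood at about 15.5 s of the 48 s allowed.

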